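Unscrew the spice mill's locking cap

ROBOT

A 7-joint arm with a two-finger parallel gripper is mounted at the origin on the work surface. World frame = base frame: x ahead of the robot, y to its left, z up, the work surface at z = 0. Lengths are in m, angles in rad, forces in N, time in s.
With the tool pointing down it reaches from about 0.425 to 0.95 m from the base axis. Payload 4.7 kg.
Tool frame: the origin (TCP) lies midway between the tips of the shut fingers; the grasp point (between the pads) lies 19 mm behind it; x points along the fingers, z is the direction in which the jaws open and shut, and the axes are right-handed (so a half turn about x gives the same grasp; the last joint's range is limited). The gripper opens to 87 mm and grips with 3 to 60 N. Pads are 19 mm wide; open, the fingers measure 117 mm over their backs; the gripper's body (75 mm by 190 mm) begins 51 mm behind the grasp point.
Start: joints at [-1.148, 0.469, -0.049, 1.532, 0.024, 1.141, -0.082], TCP at [0.295, 0.607, 0.223] pointing down, gripper open.
Joint ranges: [-2.59, 2.59], [-0.33, 1.99], [-1.39, 1.29], [0.1, 2.45], [-1.04, 4.18], [0.21, 1.99], [-2.66, 2.66]. Speed limits (rad/s): [2.57, 2.57, 3.14, 3.14, 3.14, 3.14, 3.14].

INTERFACE

Orientations are given as a 3x3 rotation matrix whose columns are the frame's x, y, z axes.
In Python, from workcell import env, planner, vision gives the robot as it stands. Calls block until the motion is done:
- env.move_ptp(position, orientation): joint-space move of the TCP to a pose.
- env.move_l(position, rotation=None, max_speed=0.15): straight line of the TCP; rotation=None keeps the orientation; max_speed is the mean speed in m/s.
- env.movej(angles): joint-space move.
- env.grip(opening, f_grip=None): opening from 0.0 (shut) to 1.0 (fully open); f_grip is the grip in N (None keeps the last); returns when the fingers have stopped.
- env.wait(seconds).
- planner.solve_ik(position, orientation): joint angles nearest the present ones, or None.
- env.get_state(): the state.
- vision.snapshot(name): name is "scene" or "side" or "wrist"; returns (picture, depth): 384x512x3 uint8, red, green, blue; 384x512 float32, m along the optical axis (not along the pixel's ray), 0 where there is no reading.
- vision.get_calibration(name): a dict with "mtx" (3x3 intrinsics, pixels), "cam_to_world" (4x4, takes a point from camera to world coordinates). Camera axes: x right, y up, looking along -z (the intrinsics and any distortion apply to the point x, -y, -z); pixel columns grow to the right and rows downward; lengths in m; the calibration is good to about 2 mm. A picture is of the moment at which its call begins: read the wrist's pose just before it. get_calibration takes no time and is no camera call; for the wrist camera it gives the pose at the moment of the call.
A pose or a line that the arm cannot do raises env.Unreachable and nothing moves.
- env.sign_off(): hands the job in, once; it reports no verdict.
The state is a dict: "time": time; "qpos": joint angles; "dq": joint speeds; "joint_torque": joint torques, N m; "position": TCP position; "eef_rot": TCP orientation; "ft_force": force on the tool from outside, world axes, zero at the start; "wrist_torque": the same for the moment, N m; "width": opening from 0.0 (shut) to 1.0 (fully open).
Only numpy, scipy, OpenCV 4.12 (cv2) and the standard library are available. Lean on these libraries where they do the work, as an engineer would, in place of code of your own. Each camera call takes 0.05 s, during which the arm holds its last target.

TASK

The spice mill has to be opened for cleaning: slide its clear guard by the red knob all the way aside, then unscrew the black locking cap from the spindle. Nothing shows whether this mill has a right-hand or a left-hand thread, so try the cap both ways, feel out which way it comes loose, turn it until it is free of the thread and lift it off. Finish while still holding the cap in the gripper, upright and still, at least 6 cm above its seat and touching nothing else, with the guard left open; do not knock over or shift the jar, the brush or the bowl.

Things in the scene. Friction and masses are not known exactly. Their poses are not given: they have to be found in the camera images.
- mill: Spice mill, fixed: blue housing 222 (x) by 242 (y) mm, steel deck on top 120 mm up. Origin on the spindle's axis at table level; z up, +y is the way the guard opens. Housing x -158 to 64, y -69 to 173 mm. A cream motor can 82 mm across stands on the deck at x = -109 mm, up to 173 mm above the table. Guard rails 5 mm high run along y on the deck at x = -45 and 45 mm.
- guard (a joint): Slide of the clear guard: 0 = closed over the cap, 0.122 m = fully open at its stop, towards the mill's +y. Rubs with about 2 N, stays where left. The guard is a clear tunnel hood 88 (x) by 84 (y) mm, top 51 mm above the deck, open at both ends; fully open, its near edge is 80 mm from the spindle axis.
- guard_knob (a point): Middle of the red knob on the guard's roof: upright, round, 24 mm across, 34 mm high; this point is 12 mm below the knob's top and 22 mm above the roof. It moves with the guard and stands over the cap when the guard is closed.
- cap: Black fluted locking cap, 50 mm across, 36 mm high, about 90 g, white index mark on top along its +x. Origin: centre of its underside; z up. It sits round the spindle, underside about 4 mm above the deck; at the start its +x is within 0.1 rad of the mill's +x. The spindle ends 19 mm above the cap's underside, so lift 25 mm or more before moving aside.
- seat (a point): Point on the spindle axis under the seated cap, 124 mm above the table. The thread is coarse, of right or left hand (anticlockwise or clockwise from above loosens). The wrong way the cap turns at most 0.2 rad, then stops hard. The right way it turns lightly, rising about 3 mm on a spring washer, comes free about 1.0 rad from its start (turn it 1.2; hard stop past 1.35) and cannot be lifted before.
- jar: Brown spice jar with a wooden lid, 68 mm across, 105 mm high, standing; origin at the centre of its underside. Leave alone.
- brush: Cleaning brush lying on the table; origin under its middle. Leave alone.
- bowl: White bowl, 90 mm across, 40 mm high; origin at the centre of its underside. Leave alone.

How it is judged:
On the way, in this order (a step that is already met when the one before it is completed fails the run):
1. the guard is slid fully aside while the cap is still on (value of joint guard above 0.112 m and z of cap in the frame of seat below 0.01 m), for 0.1 s.
2. the cap is turned loose on its seat (angle between the x axis of cap and the x axis of mill, either way round above 0.9 rad and z of cap in the frame of seat below 0.012 m and horizontal distance between cap and seat below 0.006 m), for 0.02 s.
3. the cap is lifted off (z of cap in the frame of seat above 0.03 m), for 0.1 s.
At the end, for the whole second after the job is handed in: The cap is gripped by the fingers with its underside at least 55 mm above its seat, within 0.3 rad of upright, still (below 0.03 m/s), touching no other thing, and the guard is open to 112 mm or more (z of cap in the frame of seat above 0.055 m and angle between cap's own z axis and vertical below 0.3 rad and contact force between the fingers and cap above 1 N and contact force between cap and mill below 0.1 N and contact force between cap and jar below 0.1 N and contact force between cap and brush below 0.1 N and contact force between cap and bowl below 0.1 N and linear speed of cap below 0.03 m/s and value of joint guard above 0.112 m); the arm keeps its last pose, push and grip.
It fails at once if the jar is shifted by more than 2 cm or tipped (distance of jar from where it was at the start of the episode above 0.02 m or angle between jar's own z axis and vertical above 0.3 rad).
It fails at once if the brush is shifted by more than 2 cm (distance of brush from where it was at the start of the episode above 0.02 m).
It fails at once if the bowl is shifted by more than 2 cm or tipped (distance of bowl from where it was at the start of the episode above 0.02 m or angle between bowl's own z axis and vertical above 0.3 rad).
It also fails if it takes over 54 s, if anything falls off the work surface, if the arm or the gripper's body presses on something with over 40 N, if the wrist force passes 120 N, or if a joint passes its speed limit or range.

## Working session

There is one attempt and no reset: what is moved stays moved. The work goes in short steps, each a Python script; the robot and the scene stay as the last script left them, time stands still between calls to the robot, and variables do not carry over. Pictures are saved under pics/ and viewed, and the job is handed in when it is done.

```bash
ls; mkdir -p pics; python3 - <<'E'
from workcell import env, planner, vision
import cv2,numpy as np
s=env.get_state();print(s['time'],s['position'],s['eef_rot'],s['width'])
for n in ("scene","side","wrist"):
    c=vision.get_calibration(n);p,d=vision.snapshot(n)
    np.savez('pics/'+n+'0.npz',p=p,d=d,**{k:np.array(v) for k,v in c.items()})
    cv2.imwrite('pics/'+n+'0.png',p[:,:,::-1]);print(n,c)
E
```

```text
pics
0.0 [0.2944238  0.60674852 0.22147345] [[-7.66958391e-04 -8.99694012e-01  4.36520441e-01]
 [-1.82216893e-03  4.36521102e-01  8.99692173e-01]
 [-9.99998046e-01 -1.05387525e-04 -1.97418800e-03]] 1.0014394061220977
scene {'mtx': array([[398.96909077,   0.        , 257.91459048],
       [  0.        , 398.96909077, 191.26861257],
       [  0.        ,   0.        ,   1.        ]]), 'cam_to_world': array([[ 0.86517049, -0.40210733,  0.29964931,  1.00182688],
       [ 0.50132088,  0.70846392, -0.49674566, -0.62175546],
       [-0.01254565,  0.57999015,  0.81452688,  1.1019179 ],
       [ 0.        ,  0.        ,  0.        ,  1.        ]])}
side {'mtx': array([[429.59287161,   0.        , 257.69741474],
       [  0.        , 429.59287161, 198.6621339 ],
       [  0.        ,   0.        ,   1.        ]]), 'cam_to_world': array([[ 0.91211232,  0.21415286, -0.34955639,  0.19100666],
       [-0.40992268,  0.46854165, -0.78258042, -1.02019084],
       [-0.00381011,  0.85709234,  0.51514872,  0.79888154],
       [ 0.        ,  0.        ,  0.        ,  1.        ]])}
wrist {'mtx': array([[291.30257527,   0.        , 256.75692674],
       [  0.        , 291.30257527, 183.96833228],
       [  0.        ,   0.        ,   1.        ]]), 'cam_to_world': array([[ 0.43646998, -0.87211465, -0.22115604,  0.23528129],
       [ 0.89971735,  0.42263372,  0.10903863,  0.63753505],
       [-0.00162619, -0.24657002,  0.96912361,  0.38336697],
       [ 0.        ,  0.        ,  0.        ,  1.        ]])}
```

View pics/scene0.png

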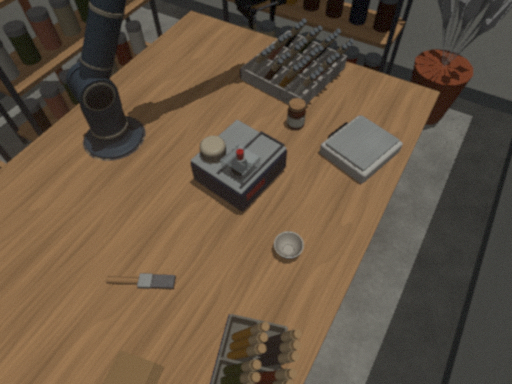

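View pics/side0.png

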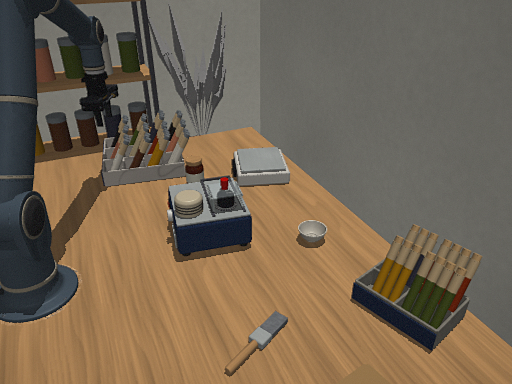

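View pics/wrist0.png

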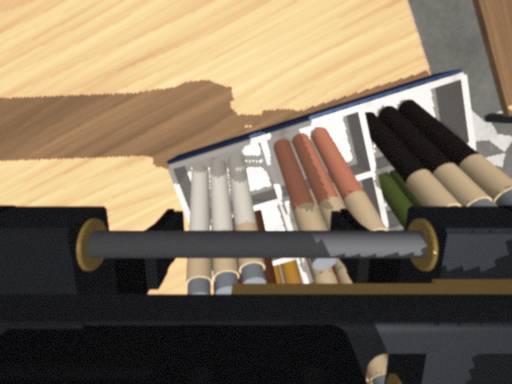

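The scene view shows the mill around (240,165), with the knob near (240,153) and the can at (212,147). The jar is at (297,113), the bowl at (288,246) and the brush at (142,281). I'll enlarge the mill.

```bash
python3 - <<'E'
import cv2
a=cv2.imread('pics/scene0.png')[95:225,180:320];cv2.imwrite('pics/scene0c.png',cv2.resize(a,None,fx=5,fy=4.5,interpolation=cv2.INTER_CUBIC)[:600])
a=cv2.imread('pics/side0.png')[145:265,155:275];cv2.imwrite('pics/side0c.png',cv2.resize(a,None,fx=5,fy=5,interpolation=cv2.INTER_CUBIC))
E
```

```text
(no output)
```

View pics/scene0c.png

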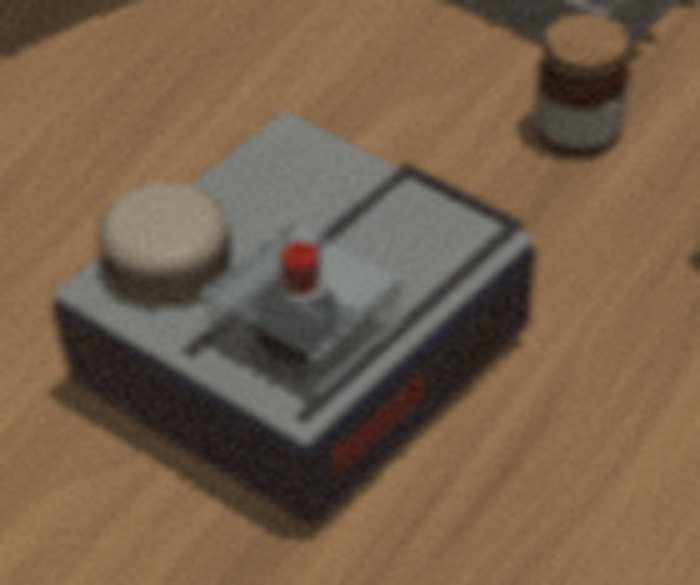

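View pics/side0c.png

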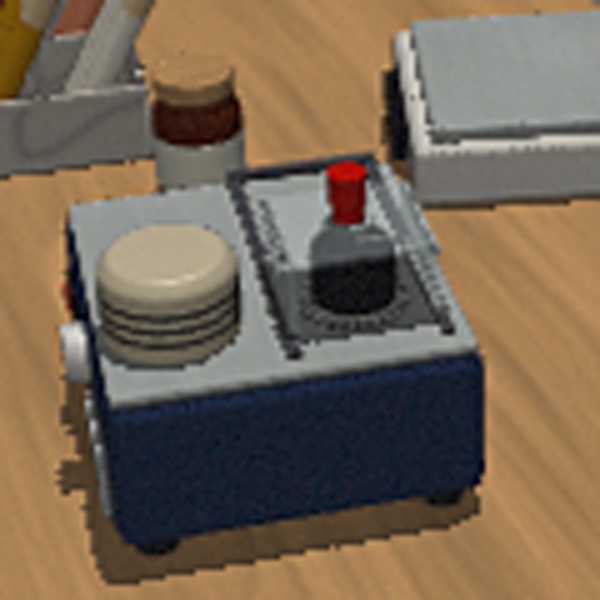

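```bash
cat > h.py <<'E'
import numpy as np,cv2
def ray(c,u,v):
    K=c['mtx'];T=c['cam_to_world']
    d=T[:3,:3]@np.array([(u-K[0,2])/K[0,0],-(v-K[1,2])/K[1,1],-1]);return T[:3,3],d
def onz(c,u,v,z):
    o,d=ray(c,u,v);return o+d*(z-o[2])/d[2]
def tri(*r):
    A=np.zeros((3,3));b=np.zeros(3)
    for o,d in r:
        d=d/np.linalg.norm(d);P=np.eye(3)-np.outer(d,d);A+=P;b+=P@o
    x=np.linalg.solve(A,b);return x,[np.linalg.norm(np.cross(x-o,d/np.linalg.norm(d))) for o,d in r]
def proj(c,X):
    p=np.linalg.inv(c['cam_to_world'])@np.append(X,1);K=c['mtx']
    return np.array([K[0,0]*p[0]/-p[2]+K[0,2],K[1,1]*-p[1]/-p[2]+K[1,2]])
E
python3 - <<'E'
from h import *
s=np.load('pics/scene0.npz');w=np.load('pics/side0.npz')
S=lambda u,v:(180+u/5-.5,95+v/4.5-.5)
W=lambda u,v:(155+u/5-.5,145+v/5-.5)
print('knob top',tri(ray(s,*S(300,250)),ray(w,*W(348,171))))
print('knob bot',tri(ray(s,*S(301,288)),ray(w,*W(348,215))))
print('can',onz(s,*S(165,222),.173),onz(w,*W(169,250),.173))
for n,p in dict(l=(60,297),f=(305,442),r=(530,233),b=(287,113)).items(): print(n,onz(s,*S(*p),.12))
for n,p in dict(l=(106,405),f=(482,352),b=(70,205)).items(): print(n,onz(w,*W(*p),.12))
print('jar',onz(s,*S(587,42),.105),onz(w,*W(195,75),.105))
print('bowl',onz(s,288,242,.04))
E
```

```text
knob top (array([0.55040883, 0.02618603, 0.20614911]), [np.float64(0.0015824874354645932), np.float64(0.0015824874354644963)])
knob bot (array([0.55041508, 0.0232406 , 0.17550588]), [np.float64(0.0017830102243973152), np.float64(0.001783010224397355)])
can [0.44515612 0.03224968 0.173     ] [0.44357831 0.03484423 0.173     ]
l [ 0.39469907 -0.02326235  0.12      ]
f [ 0.59761601 -0.053508    0.12      ]
r [0.6284645  0.17858324 0.12      ]
b [0.4242659  0.20504817 0.12      ]
l [ 0.38473912 -0.02624923  0.12      ]
f [ 0.59652329 -0.06370861  0.12      ]
b [0.42291194 0.20662735 0.12      ]
jar [0.56285356 0.39303834 0.105     ] [0.56108249 0.38928838 0.105     ]
bowl [ 0.78295425 -0.09097265  0.04      ]
```

```bash
cat >> h.py <<'E'
def Rt(yaw):  # mill yaw -> tool rot, jaws along mill y
    c,s=np.cos(yaw),np.sin(yaw)
    return np.column_stack([[0,0,-1],[-c,-s,0],[-s,c,0]])
E
python3 - <<'E'
from workcell import env, planner, vision
from h import *
yaw=-.145;R=Rt(yaw);sp=np.array([.55,.023])
s=env.get_state();p=s['position'].copy();p[2]=.33
env.move_l(p,max_speed=.2)
for i,(dx,dy) in enumerate([(0,0),(0,-.05)]):
    q=sp-.066*R[:2,1]+dx*R[:2,1]+dy*R[:2,2]
    (env.move_ptp if i==0 else env.move_l)([q[0],q[1],.32],R)
    env.wait(.3)
    c=vision.get_calibration('wrist');pic,d=vision.snapshot('wrist')
    np.savez(f'pics/w{i+1}.npz',p=pic,d=d,**c);cv2.imwrite(f'pics/w{i+1}.png',pic[:,:,::-1])
    s=env.get_state();print(s['time'],s['position'],s['qpos'])
E
```

```text
3.5833 [0.61532764 0.01373727 0.31998555] [-0.37940166  0.3115028   0.38229085  1.56964179 -0.11953095  1.28360373
  1.44634993]
4.4167 [ 0.60819615 -0.0351301   0.31990465] [-0.31768181  0.30142048  0.40180772  1.58535821 -0.12170788  1.27973283
  1.52996632]
```

View pics/w1.png

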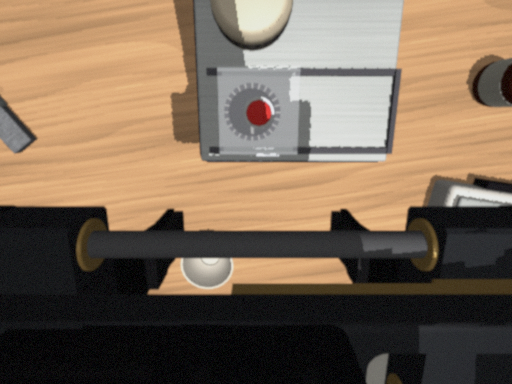

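View pics/w2.png

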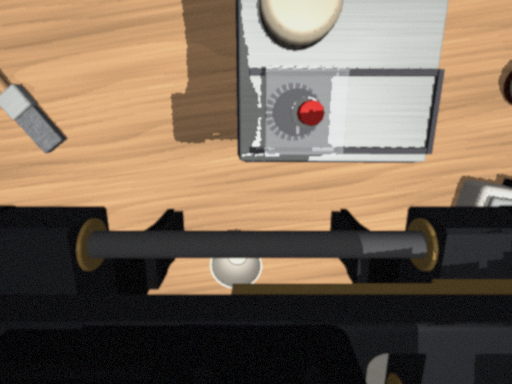

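```bash
python3 - <<'E'
import cv2
for n,x in (('w1',185),('w2',230)):
    a=cv2.imread(f'pics/{n}.png')[40:170,x:x+225];cv2.imwrite(f'pics/{n}c.png',cv2.resize(a,(787,455),interpolation=cv2.INTER_CUBIC))
E
```

```text
(no output)
```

View pics/w1c.png

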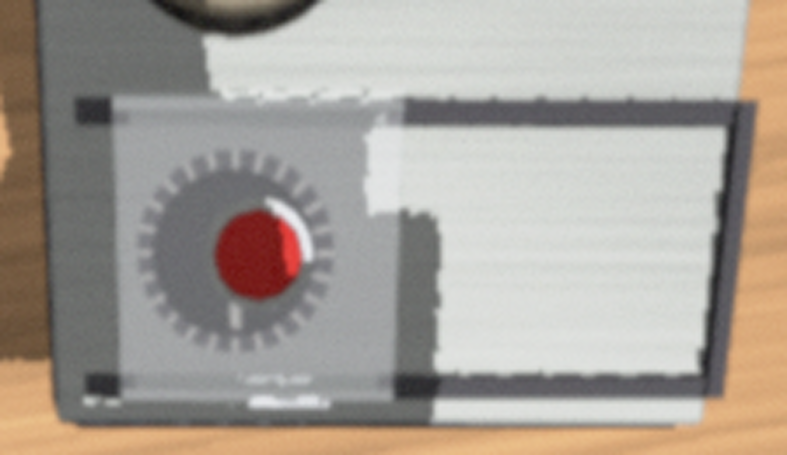

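View pics/w2c.png

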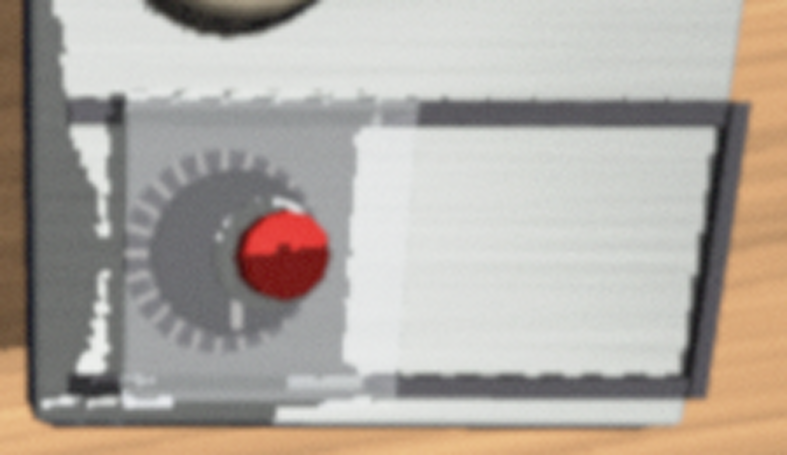

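```bash
python3 - <<'E'
from h import *
a=np.load('pics/w1.npz');b=np.load('pics/w2.npz')
A=lambda u,v:(185+u/3.498-.5,40+v/3.5-.5)
B=lambda u,v:(230+u/3.498-.5,40+v/3.5-.5)
print('knobtop',tri(ray(a,*A(258,254)),ray(b,*B(283,254))))
print('ring',tri(ray(a,*A(235,251)),ray(b,*B(225,251))), onz(a,*A(235,251),.12)),
print('mark',tri(ray(a,*A(235,316)),ray(b,*B(236,315))),onz(a,*A(235,316),.16),onz(b,*B(236,315),.16))
def yw(d): return np.arctan2(-d[0],d[1])
for n,c,F,p,q in (('low1',a,A,(85,385),(720,385)),('up1',a,A,(78,111),(735,113)),('low2',b,B,(70,384),(700,386)),('up2',b,B,(70,111),(740,113))):
    P=onz(c,*F(*p),.125);Q=onz(c,*F(*q),.125);print(n,P,Q,yw(Q-P))
E
```

```text
knobtop (array([0.55218301, 0.02587438, 0.19803971]), [np.float64(4.3849519946035066e-05), np.float64(4.384951994586705e-05)])
ring (array([0.55063775, 0.0186826 , 0.13056179]), [np.float64(4.532108873587676e-05), np.float64(4.532108873590615e-05)]) [0.55070263 0.01849528 0.12      ]
mark (array([0.56982317, 0.01630405, 0.15997266]), [np.float64(0.00019806285377549137), np.float64(0.00019806285377523916)]) [0.57001809 0.0162776  0.16      ] [0.56962402 0.01632581 0.16      ]
low1 [ 0.58819286 -0.04022037  0.125     ] [0.62022376 0.18017086 0.125     ] -0.1443260057193868
up1 [ 0.4991173 -0.0259039  0.125    ] [0.53080488 0.18791598 0.125     ] -0.14712667833621781
low2 [ 0.58790086 -0.03945806  0.125     ] [0.62015408 0.17916123 0.125     ] -0.1464748188709205
up2 [ 0.49906254 -0.02608917  0.125     ] [0.53113016 0.19201286 0.125     ] -0.14598442583895707
```

```bash
python3 - <<'E'
from workcell import env, planner, vision
from h import *
yaw=-.1457;R=Rt(yaw);k=np.array([.552,.0257]);sp=np.array([.551,.0186])
def st(t):
    s=env.get_state();print(t,round(s['time'],2),s['position'].round(4),'F',s['ft_force'].round(1),'w',round(s['width'],3))
env.move_ptp([*k,.25],R)
env.move_l([*k,.180],max_speed=.1);st('down')
env.grip(0,f_grip=10);st('grip')
m=R[:2,2]
for d in (.04,.08,.112,.117,.120):
    env.move_l([*(sp+m*d),.180],max_speed=.08);st(d)
env.wait(.2);st('end')
c=vision.get_calibration('side');pic,d=vision.snapshot('side')
cv2.imwrite('pics/side2.png',cv2.resize(pic[100:280,130:330,::-1],None,fx=3,fy=3))
E
```

```text
down 5.78 [0.5527 0.0255 0.1806] F [-0.4  0.2  0.4] w 1.001
grip 6.83 [0.5519 0.0255 0.18  ] F [-0.1 -1.2 -0.6] w 0.271
0.04 7.39 [0.5571 0.0604 0.18  ] F [ 0.8  1.7 -0.3] w 0.269
0.08 8.04 [0.5629 0.0995 0.18  ] F [ 2.   2.1 -1.9] w 0.269
0.112 8.59 [0.5676 0.1313 0.18  ] F [ 1.8  2.  -1.7] w 0.269
0.117 8.84 [0.5681 0.1345 0.18  ] F [ 1.4  0.7 -0.9] w 0.269
0.12 9.09 [0.5685 0.137  0.18  ] F [ 1.  -2.2 -1.3] w 0.268
end 9.29 [0.5685 0.137  0.18  ] F [ 1.  -0.8 -2. ] w 0.272
```

View pics/side2.png

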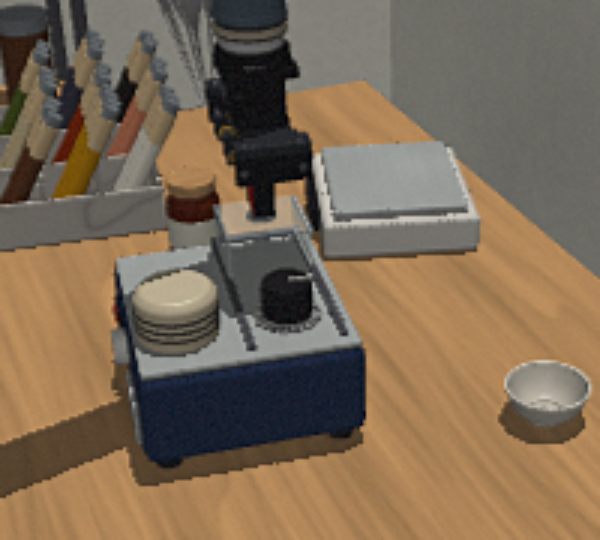

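The guard is open and the cap, at about (287,297) in the crop, is uncovered with its white mark towards +x. I'll nudge to the stop, release, and measure the guard and cap from above.

```bash
python3 - <<'E'
from workcell import env, planner, vision
from h import *
yaw=-.1457;R=Rt(yaw);sp=np.array([.551,.0186]);m=R[:2,2]
def st(t):
    s=env.get_state();print(t,round(s['time'],2),s['position'].round(4),'F',s['ft_force'].round(1),'w',round(s['width'],3))
for d in (.122,.124,.126):
    env.move_l([*(sp+m*d),.180],max_speed=.05);st(d)
    if abs(env.get_state()['ft_force'][1])>8: break
env.grip(.6);st('open')
p=env.get_state()['position'].copy();p[2]=.25;env.move_l(p,max_speed=.2)
for i,dy in enumerate((.04,0)):
    q=sp-.066*R[:2,1]+dy*R[:2,2]
    env.move_l([q[0],q[1],.29],R,max_speed=.2)
    env.wait(.3)
    c=vision.get_calibration('wrist');pic,d=vision.snapshot('wrist')
    np.savez(f'pics/w{i+3}.npz',p=pic,d=d,**c)
    cv2.imwrite(f'pics/w{i+3}c.png',cv2.resize(pic[30:190,130:390,::-1],None,fx=3,fy=3,interpolation=cv2.INTER_CUBIC))
st('')
E
```

```text
0.122 9.59 [0.5686 0.1381 0.18  ] F [ 0.  -5.  -0.1] w 0.273
0.124 9.84 [0.5686 0.1382 0.18  ] F [-0.9 -8.4  1.3] w 0.268
open 10.63 [0.569  0.1414 0.18  ] F [-0.9 -0.6 -0.3] w 0.6
 12.9 [0.6164 0.0099 0.2899] F [-0.  -0.  -0.3] w 0.601
```

View pics/w3c.png

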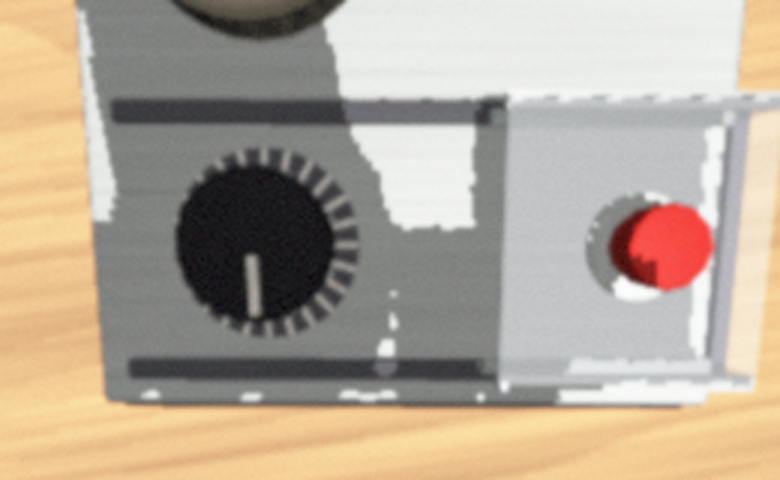

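View pics/w4c.png

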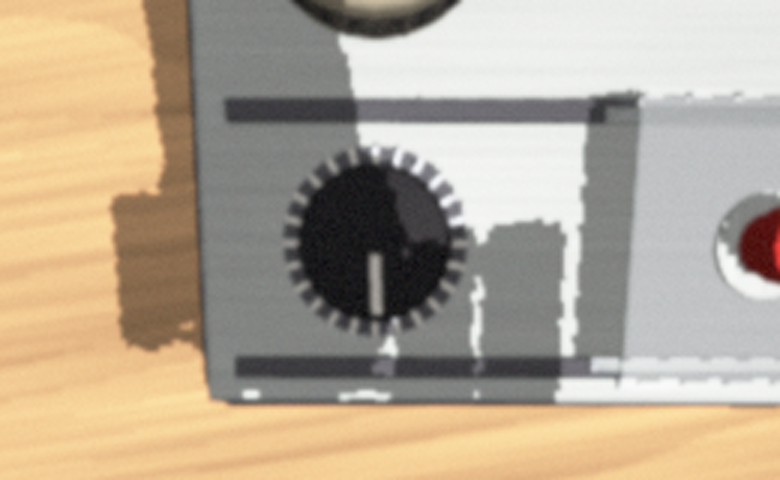

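The guard reached its stop, with force building to -8 N. The cap top is centred at (256,243) and (377,242) in the crops, and its mark points to +x.

```bash
python3 - <<'E'
from h import *
a=np.load('pics/w3.npz');b=np.load('pics/w4.npz')
F=lambda u,v:(130+u/3-.5+.17,30+v/3-.5+.17)
print('cap',tri(ray(a,*F(256,243)),ray(b,*F(377,242))),onz(b,*F(377,242),.16),onz(a,*F(256,243),.16))
print('edges x',onz(b,*F(377,163),.16),onz(b,*F(377,322),.16),'y',onz(b,*F(297,242),.16),onz(b,*F(457,242),.16))
p,q=onz(b,*F(374,255),.16),onz(b,*F(377,313),.16);print('mark yaw',np.arctan2(*(q-p)[[1,0]]))
print('ring',onz(b,*F(377,240),.12),onz(a,*F(267,240),.12))
print('guard edge', onz(a,*F(503,240),.171),onz(b,*F(632,240),.171))
E
```

```text
cap (array([0.55119958, 0.01956386, 0.15377641]), [np.float64(9.810382922372916e-05), np.float64(9.810382922349378e-05)]) [0.55129228 0.01957763 0.16      ] [0.55121433 0.02043286 0.16      ]
edges x [0.52728941 0.0230884  0.16      ] [0.57667886 0.01586447 0.16      ] y [ 0.54757699 -0.00603818  0.16      ] [0.55500787 0.04519557 0.16      ]
mark yaw -0.09296387950008016
ring [0.55061538 0.01950458 0.12      ] [0.55002192 0.01912749 0.12      ]
guard edge [0.56153615 0.09814086 0.171     ] [0.56207885 0.0982551  0.171     ]
```

```bash
python3 - <<'E'
from workcell import env, planner
from h import *
for dl in (-.8,-.6,-.4,0,.4,.6):
    for a in (-1.3,0,1.3):
        q=planner.solve_ik([.5511,.0195,.131],Rt(-.1457+dl+a));print(dl,a,None if q is None else np.round(q,2))
E
```

```text
-0.8 -1.3 [-0.68  0.45  0.75  1.96 -0.39  0.88 -0.4 ]
-0.8 0 [-0.49  0.39  0.48  1.95 -0.24  0.86  0.74]
-0.8 1.3 [-0.32  0.37  0.26  1.94 -0.13  0.85  1.93]
-0.6 -1.3 [-0.65  0.44  0.7   1.95 -0.36  0.88 -0.23]
-0.6 0 [-0.46  0.39  0.45  1.95 -0.22  0.85  0.93]
-0.6 1.3 [-0.29  0.37  0.23  1.94 -0.11  0.85  2.12]
-0.4 -1.3 [-0.62  0.43  0.66  1.95 -0.34  0.87 -0.06]
-0.4 0 [-0.44  0.39  0.41  1.94 -0.2   0.85  1.11]
-0.4 1.3 [-0.27  0.37  0.19  1.93 -0.09  0.85  2.3 ]
0 -1.3 [-0.56  0.41  0.58  1.95 -0.29  0.86  0.3 ]
0 0 [-0.39  0.38  0.35  1.94 -0.17  0.85  1.48]
0 1.3 [ 0.23  0.4  -0.43  1.91  0.21  0.88  2.42]
0.4 -1.3 [-0.5   0.4   0.5   1.95 -0.25  0.86  0.65]
0.4 0 [-0.33  0.37  0.28  1.94 -0.14  0.85  1.84]
0.4 1.3 [ 0.5   0.49 -0.8   1.89  0.44  0.94  2.62]
0.6 -1.3 [-0.48  0.39  0.46  1.95 -0.23  0.85  0.83]
0.6 0 [-0.31  0.37  0.25  1.94 -0.12  0.85  2.03]
0.6 1.3 [ 0.72  0.67 -1.18  1.88  0.7   1.09  2.59]
```

```bash
python3 - <<'E'
from workcell import env, planner, vision
from h import *
c=[.5511,.0195];y0=-.1457-.5
def st(t):
    s=env.get_state();print(t,round(s['time'],2),s['position'].round(4),'F',s['ft_force'].round(1),'M',s['wrist_torque'].round(2),'w',round(s['width'],3));return s
env.grip(1.0)
env.move_ptp([*c,.25],Rt(y0))
env.move_l([*c,.131],max_speed=.12);st('down')
env.grip(0,f_grip=20);st('grip')
for a in (.08,.16,.24,.32):
    env.move_l([*c,.131],Rt(y0+a),max_speed=.05);s=st(a)
    if abs(s['wrist_torque'][2])>.35: break
E
```

```text
down 15.48 [0.5518 0.0194 0.1317] F [ 0.5 -0.3  0.5] M [-0.03  0.01  0.02] w 1.001
grip 16.2 [0.5502 0.0185 0.1309] F [-2.9 -2.8  3.1] M [-0.74  0.75  0.04] w 0.575
0.08 16.45 [0.5502 0.0184 0.1309] F [-3.7 -3.3  3.2] M [-0.89  0.93 -0.14] w 0.575
0.16 16.7 [0.5496 0.0185 0.1307] F [-5.1 -3.3  2.1] M [-0.8   1.13 -0.29] w 0.566
0.24 16.95 [0.5493 0.0185 0.1305] F [-4.7 -3.8  2.4] M [-0.73  1.19 -0.35] w 0.568
```

Torque climbs to -0.35 Nm within 0.24 rad anticlockwise, which looks like the stop. I'll compare with clockwise.

```bash
python3 - <<'E'
from workcell import env, planner, vision
from h import *
c=[.5511,.0195];y0=-.1457-.5
def st(t):
    s=env.get_state();print(t,round(s['time'],2),s['position'].round(4),'F',s['ft_force'].round(1),'M',s['wrist_torque'].round(2),'w',round(s['width'],3), 'yaw',round(np.arctan2(-s['eef_rot'][0,2],s['eef_rot'][1,2])-y0,3));return s
for a in (.16,.08,0,-.08,-.16,-.24,-.32,-.4):
    env.move_l([*c,.131],Rt(y0+a),max_speed=.05);s=st(a)
    if s['wrist_torque'][2]>.4: break
E
```

```text
0.16 17.2 [0.5502 0.0192 0.1306] F [-3.7 -3.   1.2] M [-0.68  0.9  -0.2 ] w 0.569 yaw 0.16
0.08 17.45 [0.5508 0.0193 0.1307] F [-2.6 -4.   0.3] M [-0.74  0.73 -0.15] w 0.569 yaw 0.082
0 17.7 [0.551  0.0191 0.131 ] F [-2.7 -3.5  0.4] M [-0.84  0.78 -0.05] w 0.567 yaw 0.003
-0.08 17.95 [0.5511 0.0191 0.1311] F [-3.  -3.3  1.3] M [-0.86  0.77 -0.11] w 0.571 yaw -0.077
-0.16 18.2 [0.5513 0.0191 0.1313] F [-3.6 -3.7  2.8] M [-0.91  0.79 -0.1 ] w 0.569 yaw -0.157
-0.24 18.45 [0.5513 0.0192 0.1314] F [-3.1 -4.1  3.2] M [-0.91  0.84 -0.06] w 0.571 yaw -0.236
-0.32 18.7 [0.5515 0.0196 0.1315] F [-3.3 -2.9  6. ] M [-0.83  0.92 -0.02] w 0.565 yaw -0.316
-0.4 18.95 [0.5515 0.0197 0.1315] F [-3.5 -4.2  5.7] M [-0.8   0.96 -0.04] w 0.567 yaw -0.396
```

Clockwise turns lightly, with torque near 0 and the cap pushing up, so the thread is left-handed. I'll continue and follow the rise.

```bash
python3 - <<'E'
from workcell import env, planner, vision
from h import *
c=[.5511,.0195];y0=-.1457-.5
def st(t):
    s=env.get_state();print(round(t,2),round(s['time'],2),s['position'].round(4),'F',s['ft_force'].round(1),'M',s['wrist_torque'].round(2),'w',round(s['width'],3), 'yaw',round(np.arctan2(-s['eef_rot'][0,2],s['eef_rot'][1,2])-y0,3));return s
for a in np.arange(-.5,-1.21,-.1):
    env.move_l([*c,.131+.003*(-a)],Rt(y0+a),max_speed=.05);s=st(a)
    if s['wrist_torque'][2]>.4: break
env.wait(.2);st(0)
for n in ("side","scene"):
    pic,d=vision.snapshot(n)
    cv2.imwrite(f'pics/{n}5.png',cv2.resize((pic[145:265,155:275] if n=='side' else pic[95:225,180:320])[:,:,::-1],None,fx=4.5,fy=4.5,interpolation=cv2.INTER_CUBIC))
E
```

```text
-0.5 19.2 [0.5514 0.0199 0.1322] F [-0.3 -2.9 -1.8] M [-0.63  0.25 -0.12] w 0.571 yaw -0.495
-0.6 19.45 [0.5515 0.02   0.1325] F [ 0.3 -2.7 -3.6] M [-0.4  -0.03 -0.09] w 0.567 yaw -0.595
-0.7 19.7 [0.5514 0.0201 0.1329] F [ 1.4 -0.8 -5.5] M [-0.18 -0.28 -0.13] w 0.572 yaw -0.695
-0.8 19.95 [0.5511 0.0201 0.1332] F [ 1.7  0.2 -5.2] M [-0.05 -0.17 -0.05] w 0.573 yaw -0.795
-0.9 20.2 [0.5511 0.02   0.1339] F [-0.   0.3 -0.8] M [ 0.11  0.19 -0.05] w 0.569 yaw -0.895
-1.0 20.45 [0.5516 0.0197 0.1345] F [0.4 1.3 1.1] M [0.01 0.11 0.05] w 0.573 yaw -0.995
-1.1 20.7 [0.5513 0.0195 0.1345] F [0.5 0.5 0.3] M [-0.03  0.1   0.02] w 0.571 yaw -1.095
-1.2 20.95 [0.5511 0.0195 0.1346] F [-0.2  0.1 -0.7] M [-0.1   0.04  0.01] w 0.571 yaw -1.195
0 21.15 [0.551  0.0195 0.1346] F [ 0.4 -0.1 -0.9] M [-0.1   0.1  -0.04] w 0.572 yaw -1.198
```

View pics/side5.png

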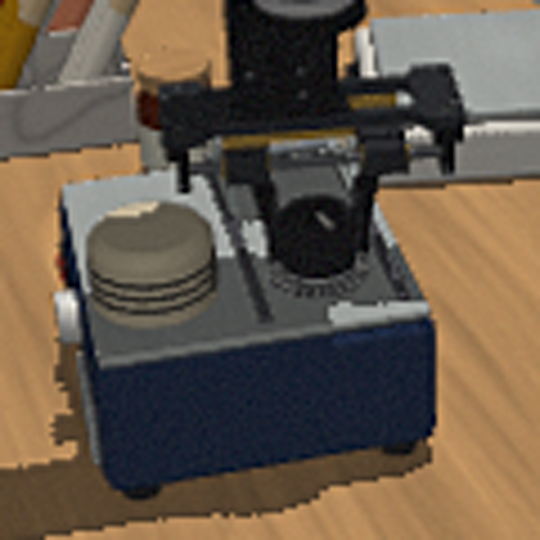

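View pics/scene5.png

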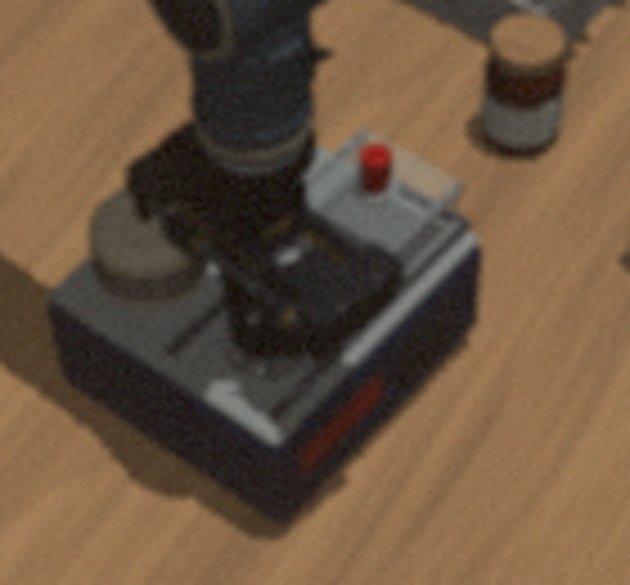

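In the side view the mark, at (325,218), has swung clockwise and the side loads have gone, so the cap is free. I'll firm the grip and lift.

```bash
python3 - <<'E'
from workcell import env, planner, vision
from h import *
def st(t):
    s=env.get_state();print(t,round(s['time'],2),s['position'].round(4),'F',s['ft_force'].round(1),'M',s['wrist_torque'].round(2),'w',round(s['width'],3));return s
env.grip(0,f_grip=30);st('grip')
p=[.5511,.0195]
for z in (.139,.144,.165,.235):
    env.move_l([*p,z],max_speed=.05);s=st(z)
    if s['ft_force'][2]<-12: print('stuck');break
env.wait(.5);st('end')
for n in ("side","scene"):
    pic,d=vision.snapshot(n)
    cv2.imwrite(f'pics/{n}6.png',cv2.resize((pic[115:265,130:280] if n=='side' else pic[95:225,180:320])[:,:,::-1],None,fx=4,fy=4,interpolation=cv2.INTER_CUBIC))
E
```

```text
grip 21.47 [0.551  0.0195 0.1346] F [-0.2  0.2 -0.5] M [-0.07  0.1   0.05] w 0.57
0.139 21.72 [0.5514 0.0195 0.1394] F [ 0.1  0.2 -1.1] M [-0.12  0.1   0.01] w 0.566
0.144 21.97 [0.5514 0.0195 0.1444] F [ 0.1  0.6 -1.7] M [-0.07  0.08  0.03] w 0.57
0.165 22.53 [0.5511 0.0196 0.1652] F [-0.8 -0.2 -1.1] M [-0.09  0.05  0.01] w 0.565
0.235 24.08 [0.5509 0.0195 0.2347] F [-0.4 -0.8 -1.1] M [-0.08  0.07 -0.01] w 0.57
end 24.58 [0.5511 0.0195 0.235 ] F [-1.3  0.2 -0.8] M [-0.08  0.07 -0.01] w 0.569
```

View pics/side6.png

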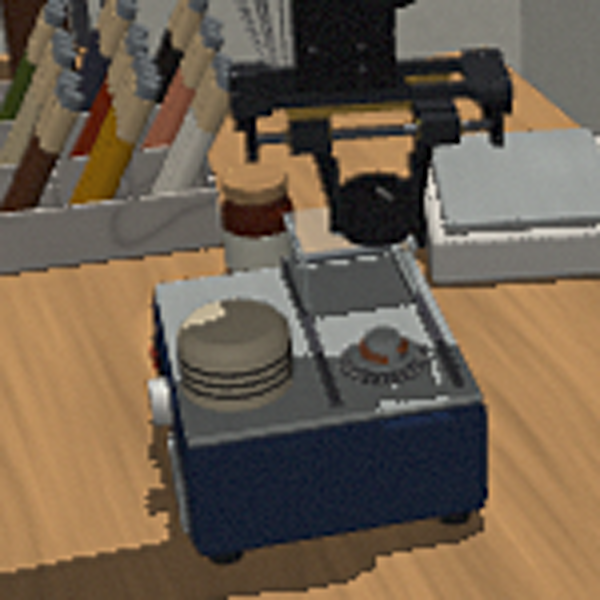

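View pics/scene6.png

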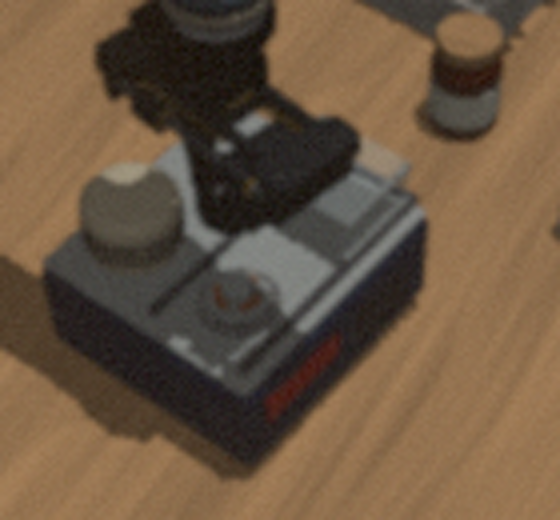

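The spindle is bare, at (382,345) in the side crop. The cap is held upright about 10 cm up at (380,205), the guard is still open and the jar is unmoved.

```bash
python3 -c "
from workcell import env
print(env.sign_off(), env.get_state()['width'])"
```

```text
the job is handed in; nothing more can be done
the job is handed in; nothing more can be done
```

The cap is off the mill and held in the gripper, and the job is handed in; no verdict was reported. I last read the clock at 24.6 s, just before the final pictures.

- **Guard:** I slid it by the knob until the force built to about 8 N at the stop. Its near edge then measured about 79 mm from the spindle, against 80 mm stated for fully open. I saw it still open in the last pictures, but did not measure it again.
- **Thread:** Anticlockwise, the torque rose to 0.35 Nm within 0.24 rad. Clockwise, it turned lightly and pushed upward, so the thread is left-handed. I turned the cap about 1.2 rad clockwise and the loads on the wrist dropped away.
- **Cap at the end:** It is upright and still, about 10 cm above its seat, gripped at 30 N with nothing near it. The last side picture shows the bare spindle.
- **Jar, brush and bowl:** The jar shows no shift in the last pictures. I did not check the brush and bowl again at the end, but nothing went near them.

**Disagreements in the measurements:**
- The guard seemed about 6–7 mm open at the start.
- The wrist camera put the knob's top about 7 mm below its stated height, and the cap's top about 6 mm below. The scene and side views agreed with the stated knob height to about 1 mm, so I kept the stated heights.

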